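# Park the toy bus past the spring stop

### The arm

A 6-joint arm with a two-finger parallel gripper is mounted at the origin on the work surface. World frame = base frame: x ahead of the robot, y to its left, z up, the work surface at z = 0. Lengths are in mm, angles in rad, forces in N, time in s.
With the tool pointing down it reaches from about 350 to 875 mm from the base axis. Payload 4.2 kg.
Tool frame: the origin (TCP) lies midway between the tips of the shut fingers; the grasp point (between the pads) lies 19 mm behind it; z points along the fingers, y is the line along which they close (so a half turn about z gives the same grasp; the last joint's range is limited). The gripper opens to 85 mm and grips with 20 to 120 N. Pads are 22 mm wide; open, the fingers measure 114 mm over their backs; the gripper's body (76 mm by 85 mm) begins 54 mm behind the grasp point. The pads swing forward as they close: fully open they stand 13 mm farther back than shut.
Start: joints at [-0.882, 0.385, 0.008, 0, -1.194, -0.259], TCP at [260.443, -568.127, 231.312] pointing down, gripper open.
Joint ranges: [-3.14, 3.14], [-1.21, 2.06], [-1.07, 1.41], [-3.16, 2.05], [-2.99, -0.16], [-3.1, 3.1]. Speed limits (rad/s): [2.79, 2.79, 3.14, 3.14, 3.14, 3.14].

### API

Orientations are given as a unit quaternion [x, y, z, w].
In Python, from bench import arm gives the robot as it stands.
- The arm moves only by the tool send_rows, never from a script. Its argument "targets" is a list of rows, each an object of numbers: "gripper": the gripper command: -1 is fully open, 1 is shut, values between are in proportion; "x", "y", "z": the shift along the tool's x, y, z in cm; "ax", "ay", "az": the turn, a rotation vector about the tool's x, y, z in degrees. A call has 1 to 5 rows; each row shifts and turns the commanded pose from where the row before left it, along the tool's axes as they then stand; what a row does not reach is not made up. A row lasts 1/12 s, in which the tool goes at most 41.7 mm and 7.16 degrees, less where a joint would pass 70% of its speed; a pose out of reach is approached as far as the arm can. A call is refused whole if a number of a shift passes 4.17 or a number of a turn 7.16, either way. A call with a gripper value outside its range is refused whole. The fingers move at their own pace and stop on an object; the grip force is fixed at half the most. Time passes only in rows, so rows that do not move let the fingers close. It gives the time, the measured TCP pose, the force, the opening and the grip force at its end, in the units of the state.
- arm.read_state(): the state, without advancing time (a new reading comes with each control period).
- arm.get_image(name): name is "scene" or "top"; returns (picture, depth): 480x640x3 uint8, red, green, blue; 480x640 float32, mm along the optical axis (not along the pixel's ray), 0 where there is no reading.
- arm.camera_model(name): a dict with "fx", "fy", "cx", "cy" (pixels), "cam_to_world" (4x4, takes a point from camera to world coordinates). Camera axes: x right, y down, z forward; pixel columns grow to the right and rows downward; lengths in mm; the calibration is good to about 2 mm. A picture is of the moment at which its call begins. camera_model takes no time and is no camera call.
- arm.job_done(): hands the job in; it is judged then, once.
Trained networks look in the newest picture that a camera, given by its name, has taken for a name from the list of things; names that differ only in an ending like _2 or _b are one class to them, and where a whole thing is asked for, a point or a joint stands for the part that bears it (a point fixed in the world has none). Each returns a list of dicts, best first, with "score" (0 to 1); they miss things now and then, are a little off and sometimes report something else, mostly with a low value. They report only what shows in the picture. A call takes as long as a camera call. They do not tell look-alikes from the thing itself.
- arm.boxes_of(camera, thing): "rect" ([left, top, width, height] in pixels, round what is visible of it).
The state is a dict: "clock": time; "joints": joint angles; "joint_vel": joint speeds; "joint_efforts": joint torques, N m; "position": TCP position; "ee_rot": TCP orientation; "contact_force": force on the tool from outside, world axes, zero at the start; "wrist_torque": the same for the moment, N m; "gripper_width": finger opening in mm; "grasp_force": force on a finger pad.
Only numpy, scipy, OpenCV 4.12 (cv2) and the standard library are available. Lean on these libraries where they do the work, as an engineer would, in place of code of your own. Each camera call takes 0.05 s, during which the arm holds its last target. There are 200 camera calls.

### The job

Park the toy bus in its wooden lane using the fingertips only: behind the bus, press the sprung floor strip down, which sinks the stop bar in front of the bus, and keep it down while pushing the bus forward over the sunken bar. When the whole bus is in the bay past the bar, let go so that the bar springs fully up again behind it. Do not grip, lift or tip the bus, and leave the other toys where they stand.

Things in the scene. Friction and masses are not known exactly. Their poses are not given: they have to be found in the camera images.
- lane: Wooden toy bus lane fixed to the bench, 384 x 96 mm. Origin on its centre line at bench height; +x is the driving direction, +y left. It runs from x = -200 mm (open rear) to +184 mm. Road 22 mm above the bench, between kerbs 10 mm thick, inner faces at y = +-38 mm, tops 36 mm above the bench. A slot 42 mm wide all along the road's middle holds the sprung strip.
- plate (a joint): Travel (m) of the sprung, cross-shaped floor plate: 0 up, grows as pressed straight down, hard stop 0.014. Strip and crossbar share one flat top: 32 mm above the bench when up (10 mm proud of the road), flush with the road at 0.010, 4 mm below it at the stop. Pressing the strip anywhere lowers all of it; 3 N starts it, 7 N at the bottom; no latch. The bus passes the bar only when flush or lower.
- strip (a point): Point on the centre line of the plate's top, at the rear end of its long strip (moves with the plate). The strip is 38 mm wide and runs along the whole lane, from lane x = -194 to +170 mm.
- crossbar (a point): Centre of the top of the plate's crossbar, the stop (moves with the plate): 68 mm wide across the lane, 16 mm along it, at lane x = +24 to +40 mm.
- bay_end (a point): Middle of the inner face of the lane's end wall, at lane x = +174 mm, 31 mm above the bench; the wall's top is 56 mm above the bench. The bay from crossbar to end wall is 134 mm long, so the parked bus has its centre at lane x = +95 to +119 mm.
- bus: Wooden toy bus, 110 long (x), 70 wide (y), 52 mm high (top 74 mm above the bench), about 0.33 kg, loose on the lane behind the crossbar, 69 mm or more of free strip behind it. Origin: centre of its underside; +x (nose) along the lane's +x; flat nose and rear faces at x = +-55 mm. It does not roll but slides on two side skirts (y = +-23 to 35 mm) straddling the strip; belly between them 14 mm above the road.
- arch: Bystander: red wooden arch block, about 120 mm wide and 96 mm high; origin at the centre of its underside. Leave it alone.
- jar: Bystander: clear glass jar with a closed metal lid, 72 mm across, 110 mm high; origin at the centre of its underside. Leave it alone.
- cup: Bystander: purple silicone cup, 72 mm across, 75 mm high; origin at the centre of its underside. Leave it alone.
- car: Bystander: small wooden toy car, 75 x 40 x 38 mm; origin at the centre of its underside. Leave it alone.
- house: Bystander: small wooden house block, 45 x 42 mm, about 64 mm high; origin at the centre of its underside. Leave it alone.
- stacker: Bystander: wooden stepped cone, 68 mm across, 60 mm high; origin at the centre of its underside. Leave it alone.
- drum: Bystander: upright wooden cylinder block, 36 mm across, 50 mm high; origin at the centre of its underside. Leave it alone.
Mind the look-alikes: they are no part of the job. Leave any orange look-alike of the bus alone.

How it is judged:
By the outcome, as a careful person would: the job done as asked, in the order asked, and still so for the second after the job is handed in, with the robot touching nothing.
It also fails if it takes over 38 s, if anything falls off the work surface, if the arm or the gripper's body presses on something with over 40 N, if the wrist force passes 120 N, or if a joint passes its speed limit or range.

## Working session

There is one attempt and no reset: what is moved stays moved. The work goes in short steps, Python scripts to look and compute and a tool call to move; the robot and the scene stay as the last step left them, time stands still between calls to the robot, and variables do not carry over. Pictures are saved under pics/ and viewed, at most 10 in all, crops included, and the job is handed in when it is done.

Besides the shell and the picture viewer there is one more tool, called after "Emit:" as name(argument=value, ...) on one line, values as JSON. send_rows: Moves the arm, as the interface text tells. Its arguments: {"type":"object","properties":{"targets":{"type":"array"}},"required":["targets"]}

```bash
mkdir -p pics; ls; cat > h.py <<'E'
from bench import arm
import numpy as np, cv2
def grab(n):
    p,d=arm.get_image(n); return p,d
def world(n,u,v,z):
    m=arm.camera_model(n);T=np.array(m["cam_to_world"])
    r=np.array([(u-m["cx"])/m["fx"],(v-m["cy"])/m["fy"],1.])
    if True: return T[:3,:3]@(r*z)+T[:3,3]
def cloud(n,d):
    m=arm.camera_model(n);T=np.array(m["cam_to_world"])
    v,u=np.mgrid[:480,:640]
    P=np.stack([(u-m["cx"])/m["fx"]*d,(v-m["cy"])/m["fy"]*d,d],-1)@T[:3,:3].T+T[:3,3]
    P[d==0]=np.nan
    return P
def save(f,p): cv2.imwrite("pics/"+f,p[...,::-1])
E
python3 - <<'E'
from h import *
for n in("top","scene"):
    p,d=grab(n);save(n+"1.png",p);np.savez(n+"1",p=p,d=d)
    for t in("lane","bus","crossbar","strip"):
        print(n,t,[(r["rect"],round(r["score"],2)) for r in arm.boxes_of(n,t)][:4])
    print(np.round(arm.camera_model(n)["cam_to_world"],2).tolist(),arm.camera_model(n)["fx"])
print(arm.read_state())
E
```

```text
pics
top lane [([173.7, 201.4, 209.2, 135.8], 0.65)]
top bus [([274.4, 221.3, 72.1, 61.5], 0.91), ([407.2, 253.5, 69.9, 56.6], 0.76)]
top crossbar [([186.4, 213.5, 187.2, 104.6], 0.55), ([394.5, 206.2, 21.7, 24.4], 0.15)]
top strip [([189.0, 215.2, 185.2, 102.7], 0.77)]
[[-0.01, -0.99, 0.13, 436.28], [-1.0, 0.01, -0.01, 20.26], [0.01, -0.13, -0.99, 1168.69], [0.0, 0.0, 0.0, 1.0]] 618.5788171211933
scene lane [([253.2, 164.2, 97.4, 157.0], 0.92)]
scene bus [([275.0, 212.4, 56.6, 63.7], 0.6), ([119.6, 286.9, 100.7, 84.1], 0.59)]
scene crossbar [([275.1, 178.6, 55.9, 122.3], 0.92)]
scene strip [([276.1, 178.7, 57.5, 128.0], 0.59)]
[[0.84, 0.33, -0.42, 966.21], [0.54, -0.49, 0.69, -559.25], [0.02, -0.81, -0.59, 567.29], [0.0, 0.0, 0.0, 1.0]] 532.9788122394849
{'clock': 0.5, 'joints': array([-8.82406447e-01,  3.84755531e-01,  7.80365881e-03, -4.16035282e-05,
       -1.19398307e+00, -2.58575688e-01]), 'joint_vel': array([-0.00048987, -0.00095504,  0.00222732,  0.00049288,  0.00040514,
       -0.00135491]), 'joint_efforts': array([-3.74028623e-04, -3.91688061e+01,  1.88441885e+01,  4.18713078e+00,
       -7.50331274e-04, -4.95981027e-06]), 'position': array([ 260.42446157, -568.09310781,  231.23456069]), 'ee_rot': array([-2.13249183e-01,  9.76997841e-01,  7.05042594e-05, -1.43904819e-05]), 'contact_force': array([-0.03143859,  0.2629991 ,  0.122695  ]), 'wrist_torque': array([ 0.03964642, -0.00360853, -0.00280801]), 'grasp_force': 0.0, 'gripper_width': 85.32268531166989}
```

View pics/top1.png

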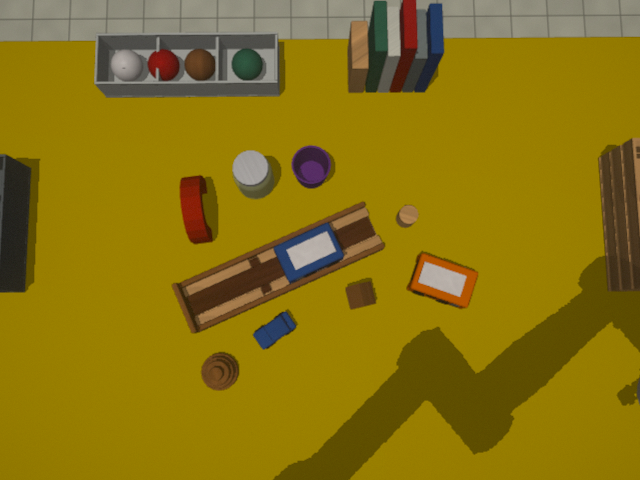

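View pics/scene1.png

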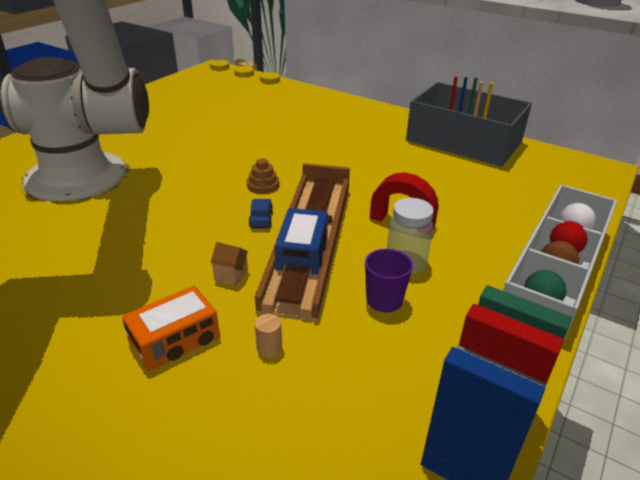

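The top view shows the lane running from its open rear at about (370,225) to the end wall at (185,305), with the crossbar near (260,268). Two things could be the bus: the blue one at (310,250), in the lane, and the orange look-alike at (443,280), on the bench. The small blue car is at (275,330). I choose the blue bus in the lane, and now measure it and check it in one crop.

```bash
python3 - <<'E'
from h import *
f=np.load("top1.npz");p,d=f["p"],f["d"]
P=cloud("top",d);Z=P[...,2]
reg=np.zeros((480,640),np.uint8);cv2.fillPoly(reg,[np.array([[165,280],[370,195],[395,245],[195,342]])],1)
def rect(m):
    m=cv2.morphologyEx(m.astype(np.uint8),cv2.MORPH_OPEN,np.ones((2,2)))
    n,l,s,_=cv2.connectedComponentsWithStats(m);q=P[l>0][:,:2].astype(np.float32)
    r=cv2.minAreaRect(q);print(np.round(r[0],1),np.round(r[1],1),round(r[2],2),len(q),np.round(cv2.boxPoints(r)).tolist());return r
print("bench z",np.nanmedian(Z[380:440,250:330]))
print("lane");rect((reg>0)&(Z>15)&(Z<62)); rect((reg>0)&(Z>33)&(Z<40))
print("endwall");rect((reg>0)&(Z>50)&(Z<60)&(np.arange(640)[None]<230))
print("bus");rect((reg>0)&(Z>68)&(Z<80))
for u,v in((225,285),(258,268),(360,232),(310,250)):print(u,v,np.round(P[v,u],1))
for t in("arch","jar","cup","car","house","stacker","drum"):
    b=arm.boxes_of("top",t)
    if b:
        x,y,w,h=b[0]["rect"];print(t,np.round(P[int(y+h/2),int(x+w/2)]))
save("crop1.png",cv2.resize(p[190:345,160:395],None,fx=3,fy=3))
E
```

```text
bench z -1.4980480099844726
lane
[540.9  78.4] [ 98.  394.8] 23.26 8206 [[418.0, 240.0], [574.0, -122.0], [664.0, -84.0], [508.0, 279.0]]
[541.6  71.3] [ 92.6 380.1] 23.48 1026 [[423.0, 227.0], [575.0, -121.0], [660.0, -85.0], [508.0, 264.0]]
endwall
[462.6 252.9] [92.7 18.9] 23.11 298 [[416.0, 243.0], [424.0, 226.0], [509.0, 262.0], [502.0, 280.0]]
bus
[561.1  21.5] [ 66.9 112. ] 23.38 2294 [[508.0, 60.0], [553.0, -43.0], [614.0, -17.0], [570.0, 86.0]]
225 285 [506.9 178.6  29.2]
258 268 [537.1 117.5  33.7]
360 232 [602.5 -72.   29.6]
310 250 [564.7  21.5  73.5]
arch [634. 220.  94.]
jar [694. 118. 107.]
cup [734.  22.   4.]
car [422.  88.  39.]
house [484. -67.  57.]
stacker [352. 184.  58.]
drum [ 627. -156.   45.]
```

View pics/crop1.png

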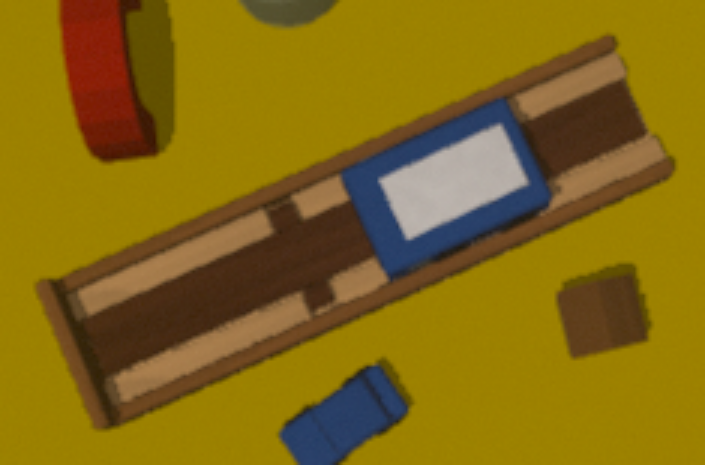

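The crop confirms it: the blue bus sits in the lane behind the crossbar (crop px (300,250)), with free strip behind it at (590,130). Lane direction is about (-0.396, 0.918), and the bus centre is at lane x ≈ -69, so its rear is at about -124. First I turn the tool 91° so its x runs along the lane and shut the fingers.

Emit:
send_rows(targets=[{"az":7,"gripper":1},{"az":7,"gripper":1},{"az":7,"gripper":1},{"az":7,"gripper":1},{"az":7,"gripper":1}])

```text
$.targets[0]: bad value
```

Emit:
send_rows(targets=[{"az":7,"gripper":1},{"az":7,"gripper":1},{"az":7,"gripper":1},{"az":7,"gripper":1},{"az":7,"gripper":1}])

```text
$.targets[0]: bad value
```

Emit:
send_rows(targets=[{"az":7,"gripper":1},{"az":7,"gripper":1},{"az":7.1,"gripper":1},{"gripper":1}])

```text
$.targets[0]: bad value
```

```bash
cat >> h.py <<'E'
from scipy.spatial.transform import Rotation as R
D=np.array([-.3955,.9184,0]);N=np.array([-.9184,-.3955,0]);S0,C0=-133.5,-526.
def tgt(lx,ly=0,z=0): return (S0+lx)*D+(C0+ly)*N+np.array([0,0,z])
def rep(t=None):
    s=arm.read_state();p=s["position"];r=R.from_quat(s["ee_rot"])
    print("t",round(s["clock"],2),"pos",np.round(p,1),"lane",round(p@D-S0,1),round(p@N-C0,1),"F dir/left/up",np.round([s["contact_force"]@D,s["contact_force"]@N,s["contact_force"][2]],1),"w",round(s["gripper_width"],1))
    M=r.as_matrix();print("toolx.D",np.round(M[:,0]@D,4),"N",np.round(M[:,0]@N,4),"z",np.round(M[:,2],3))
    if t is not None: print("shift cm",np.round(r.inv().apply(t-p)/10,2))
E
python3 -c "
from h import *
rep(tgt(-160,0,100))"
```

```text
t 0.85 pos [ 260.4 -568.1  231.3] lane -491.3 511.5 F dir/left/up [ 0.4 -0.1  0.1] w 85.5
toolx.D -0.0231 N 0.9997 z [ 0. -0. -1.]
shift cm [-51.9   31.94  13.13]
```

Emit:
send_rows(targets=[{"gripper":1,"x":0,"y":0,"z":0,"ax":0,"ay":0,"az":7},{"gripper":1,"x":0,"y":0,"z":0,"ax":0,"ay":0,"az":7},{"gripper":1,"x":0,"y":0,"z":0,"ax":0,"ay":0,"az":7},{"gripper":1,"x":0,"y":0,"z":0,"ax":0,"ay":0,"az":7},{"gripper":1,"x":0,"y":0,"z":0,"ax":0,"ay":0,"az":7}])

```text
clock: 1.27
position: [260.4, -568.1, 231.3]
ee_rot: [0.093, 0.996, 0.0, -0.0]
contact_force: [0.1, -0.1, 0.5]
gripper_width: 25.3
grasp_force: 0.0
```

Emit:
send_rows(targets=[{"gripper":1,"x":0,"y":0,"z":0,"ax":0,"ay":0,"az":7},{"gripper":1,"x":0,"y":0,"z":0,"ax":0,"ay":0,"az":7},{"gripper":1,"x":0,"y":0,"z":0,"ax":0,"ay":0,"az":7},{"gripper":1,"x":0,"y":0,"z":0,"ax":0,"ay":0,"az":7},{"gripper":1,"x":0,"y":0,"z":0,"ax":0,"ay":0,"az":7}])

```text
clock: 1.68
position: [260.5, -568.1, 231.3]
ee_rot: [0.388, 0.921, 0.0, 0.0]
contact_force: [-0.2, 0.8, -0.6]
gripper_width: 0.1
grasp_force: 0.0
```

Emit:
send_rows(targets=[{"gripper":1,"x":0,"y":0,"z":0,"ax":0,"ay":0,"az":7},{"gripper":1,"x":0,"y":0,"z":0,"ax":0,"ay":0,"az":7},{"gripper":1,"x":0,"y":0,"z":0,"ax":0,"ay":0,"az":7.1},{"gripper":1,"x":0,"y":0,"z":0,"ax":0,"ay":0,"az":0}])

```text
clock: 2.02
position: [260.4, -568.2, 231.3]
ee_rot: [0.549, 0.836, -0.0, 0.0]
contact_force: [-0.1, -0.1, -0.6]
gripper_width: -0.2
grasp_force: 0.0
```

```bash
python3 -c "
from h import *
rep(tgt(-160,0,100))"
```

```text
t 2.02 pos [ 260.4 -568.2  231.3] lane -491.3 511.5 F dir/left/up [ 0.   0.1 -0.6] w -0.2
toolx.D 0.9999 N 0.0019 z [ 0. -0. -1.]
shift cm [33.04 51.21 13.13]
```

Emit:
send_rows(targets=[{"gripper":1,"x":2.2,"y":3.41,"z":0,"ax":0,"ay":0,"az":0},{"gripper":1,"x":2.2,"y":3.41,"z":0,"ax":0,"ay":0,"az":0},{"gripper":1,"x":2.2,"y":3.41,"z":0,"ax":0,"ay":0,"az":0},{"gripper":1,"x":2.2,"y":3.41,"z":0,"ax":0,"ay":0,"az":0},{"gripper":1,"x":2.2,"y":3.41,"z":0,"ax":0,"ay":0,"az":0}])

```text
clock: 2.43
position: [373.5, -397.7, 231.5]
ee_rot: [0.547, 0.837, -0.0, 0.0]
contact_force: [1.2, 0.4, 0.6]
gripper_width: -0.1
grasp_force: 0.0
```

Emit:
send_rows(targets=[{"gripper":1,"x":2.2,"y":3.41,"z":0,"ax":0,"ay":0,"az":0},{"gripper":1,"x":2.2,"y":3.41,"z":0,"ax":0,"ay":0,"az":0},{"gripper":1,"x":2.2,"y":3.41,"z":0,"ax":0,"ay":0,"az":0},{"gripper":1,"x":2.2,"y":3.41,"z":0,"ax":0,"ay":0,"az":0},{"gripper":1,"x":2.2,"y":3.41,"z":0,"ax":0,"ay":0,"az":0}])

```text
clock: 2.85
position: [486.1, -228.4, 231.7]
ee_rot: [0.547, 0.837, 0.0, 0.0]
contact_force: [0.3, -0.1, 0.9]
gripper_width: 0.3
grasp_force: 0.0
```

Emit:
send_rows(targets=[{"gripper":1,"x":2.2,"y":3.41,"z":0,"ax":0,"ay":0,"az":0},{"gripper":1,"x":2.2,"y":3.41,"z":0,"ax":0,"ay":0,"az":0},{"gripper":1,"x":2.2,"y":3.41,"z":0,"ax":0,"ay":0,"az":0},{"gripper":1,"x":2.2,"y":3.41,"z":0,"ax":0,"ay":0,"az":0},{"gripper":1,"x":2.2,"y":3.41,"z":0,"ax":0,"ay":0,"az":0}])

```text
clock: 3.27
position: [598.5, -59.4, 231.6]
ee_rot: [0.546, 0.837, 0.0, 0.0]
contact_force: [-0.8, -0.4, 0.6]
gripper_width: 0.4
grasp_force: 0.0
```

Emit:
send_rows(targets=[{"gripper":1,"x":0,"y":0,"z":3.3,"ax":0,"ay":0,"az":0},{"gripper":1,"x":0,"y":0,"z":3.3,"ax":0,"ay":0,"az":0},{"gripper":1,"x":0,"y":0,"z":3.3,"ax":0,"ay":0,"az":0},{"gripper":1,"x":0,"y":0,"z":3.3,"ax":0,"ay":0,"az":0},{"gripper":1,"x":0,"y":0,"z":2,"ax":0,"ay":0,"az":0}])

```text
clock: 3.68
position: [595.7, -61.2, 75.7]
ee_rot: [0.547, 0.837, -0.001, -0.002]
contact_force: [0.3, -0.3, -0.4]
gripper_width: -0.2
grasp_force: 0.0
```

```bash
python3 -c "
from h import *
rep(tgt(-160,0,50))
p,d=grab('scene');q,_=grab('top')
save('s2.png',np.hstack([cv2.resize(p[150:330,220:380],(400,450)),cv2.resize(q[170:330,240:400],(400,450))]))"
```

```text
t 3.68 pos [595.7 -61.2  75.7] lane -158.4 3.1 F dir/left/up [-0.4 -0.1 -0.4] w -0.2
toolx.D 0.9999 N 0.0072 z [-0.005 -0.    -1.   ]
shift cm [-0.17  0.31  2.57]
```

View pics/s2.png

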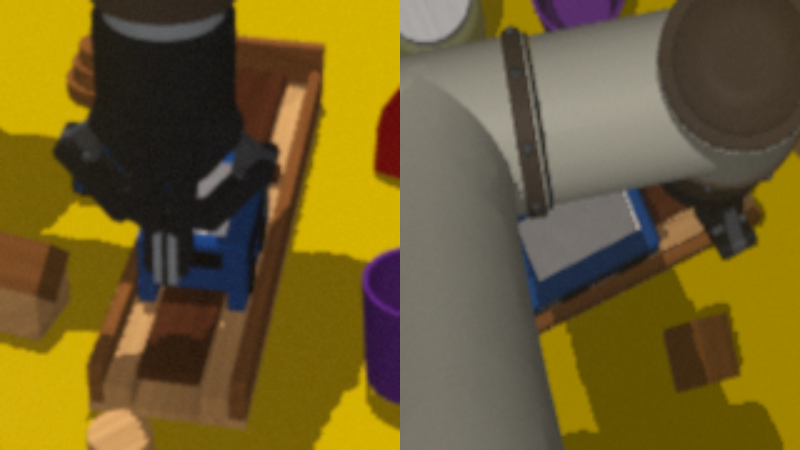

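The fingertips are above the free strip behind the bus (left panel, near (165,275)), perhaps a little left of the centre line. I go lower and check sideways against the strip.

Emit:
send_rows(targets=[{"gripper":1,"x":0,"y":0.3,"z":1.5,"ax":0,"ay":0,"az":0},{"gripper":1,"x":0,"y":0,"z":1.5,"ax":0,"ay":0,"az":0},{"gripper":1,"x":0,"y":0,"z":0,"ax":0,"ay":0,"az":0}])

```text
clock: 4.03
position: [599.9, -60.2, 48.5]
ee_rot: [0.547, 0.837, -0.001, -0.001]
contact_force: [-0.8, -0.5, 0.4]
gripper_width: 0.2
grasp_force: 0.0
```

```bash
python3 - <<'E'
from h import *
rep(tgt(-160,0,40))
p,d=grab('scene');np.savez("scene3",p=p,d=d)
def lanestats(f,n):
    P=cloud(n,f[1]);lx=P@D-S0;ly=P@N-C0;z=P[...,2]
    return lx,ly,z
f=np.load("top1.npz")
for n,(pp,dd) in {"scene":(p,d),"top":(f["p"],f["d"])}.items():
    lx,ly,z=lanestats((pp,dd),n);g=pp.astype(int)
    for a,b in((-195,-175),(-175,-140),(45,100),(100,165)):
        m=(lx>a)&(lx<b)&(abs(ly)<60)
        k=m&(z>33)&(z<40)&(abs(ly)>36)
        dark=m&(g.sum(-1)<np.median(g[m].sum(-1)) if m.any() else m)
        s=m&(abs(ly)<40)&(z>25)&(z<34.5)&(g[...,0]<100)
        L=ly[k&(ly>0)];Rr=ly[k&(ly<0)]
        print(n,a,b,"kerbL",L.size and np.round(np.percentile(L,[5,50,95]),1),"kerbR",Rr.size and np.round(np.percentile(Rr,[5,50,95]),1),"strip",s.sum() and np.round(np.percentile(ly[s],[3,50,97]),1),"z",s.sum() and round(np.median(z[s]),1))
lx,ly,z=lanestats((p,d),"scene")
m=(abs(lx+160)<40)&(abs(ly)<40)&(z>38)&(z<70)
# fingers: points well behind bus rear
m&=(lx<-130);print("finger",m.sum(),np.round(np.percentile(lx[m],[3,50,97])),np.round(np.percentile(ly[m],[3,10,50,90,97]),1),z[m].min())
m=(abs(ly)<45)&(lx>-135)&(lx<-110)&(z>50)&(z<72);print("busrear",np.round(np.percentile(lx[m],[5,30,50,70]),1),np.round(np.percentile(ly[m],[2,98]),1))
save('s3.png',cv2.resize(p[200:330,230:360],None,fx=4.5,fy=4.5))
E
```

```text
t 4.03 pos [599.9 -60.2  48.5] lane -159.1 -1.1 F dir/left/up [-0.1  1.   0.4] w 0.2
toolx.D 0.9999 N 0.0055 z [-0.002 -0.    -1.   ]
shift cm [-0.09 -0.11  0.85]
scene -195 -175 kerbL [36.4 40.2 44. ] kerbR [-50.5 -46.  -41.5] strip [-21.6  -2.8  35.3] z 31.7
scene -175 -140 kerbL [36.2 40.1 44.4] kerbR [-50.3 -46.1 -41.3] strip [-21.5  -4.4  35.5] z 32.2
scene 45 100 kerbL 0 kerbR [-48.9 -44.5 -40.1] strip [-20.2 -10.8   1. ] z 32.4
scene 100 165 kerbL 0 kerbR [-48.4 -44.1 -39.7] strip [-19.6  -5.7   9.6] z 32.4
top -195 -175 kerbL [37.7 41.5 45.5] kerbR [-48.8 -45.1 -40.6] strip [-20.1  -2.   15.3] z 30.5
top -175 -140 kerbL [36.9 40.9 45.8] kerbR [-48.7 -44.5 -40.2] strip [-20.2  -1.9  15.7] z 30.2
top 45 100 kerbL [37.7 42.4 46.8] kerbR [-47.6 -43.7 -39.2] strip [-39.   -1.3  17.6] z 30.5
top 100 165 kerbL [38.  42.6 47. ] kerbR [-47.5 -43.4 -38.5] strip [-38.4  -1.4  17.4] z 30.2
finger 164 [-172. -168. -158.] [-14.5 -12.2  -2.5   9.3  11.9] 38.626057357893615
busrear [-122.2 -121.2 -120.3 -119.6] [-37.2  29.3]
```

View pics/s3.png

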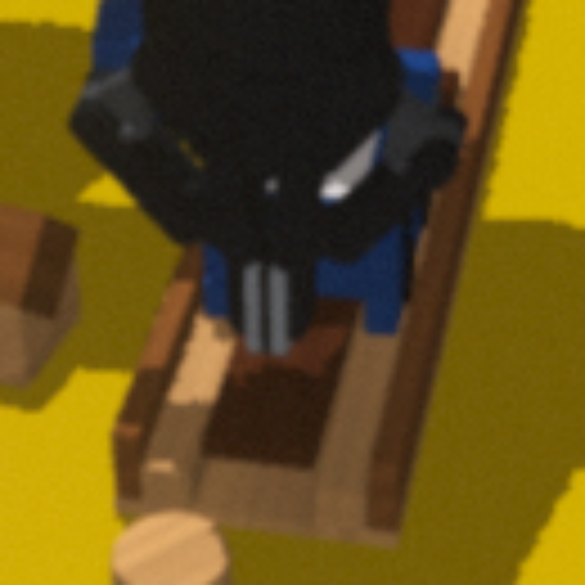

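The fingers are within 1–2 mm of the strip's middle, about 35 mm behind the bus. Now I press the strip down to about z = 19.5.

Emit:
send_rows(targets=[{"gripper":1,"x":0,"y":0.1,"z":1,"ax":0,"ay":0,"az":0},{"gripper":1,"x":0,"y":0,"z":0.7,"ax":0,"ay":0,"az":0},{"gripper":1,"x":0,"y":0,"z":0.6,"ax":0,"ay":0,"az":0},{"gripper":1,"x":0,"y":0,"z":0.6,"ax":0,"ay":0,"az":0},{"gripper":1,"x":0,"y":0,"z":0,"ax":0,"ay":0,"az":0}])

```text
clock: 4.5
position: [602.5, -59.7, 20.7]
ee_rot: [0.548, 0.837, 0.001, 0.001]
contact_force: [0.2, 0.6, 7.4]
gripper_width: -0.1
grasp_force: 3.2
```

```bash
python3 - <<'E'
from h import *
rep(tgt(-160,-2,19.5))
p,d=grab('scene');P=cloud('scene',d);lx=P@D-S0;ly=P@N-C0;z=P[...,2]
for a,b in((-192,-176),(45,100),(100,165)):
    m=(lx>a)&(lx<b)&(abs(ly+2)<14);print(a,b,m.sum(),round(np.median(z[m]),1))
E
```

```text
t 4.5 pos [602.5 -59.7  20.7] lane -159.6 -3.7 F dir/left/up [ 0.4 -0.4  7.4] w -0.1
toolx.D 0.9999 N 0.005 z [ 0.002 -0.    -1.   ]
shift cm [-0.04 -0.18  0.12]
-192 -176 817 193.8
45 100 66 21.3
100 165 197 21.0
```

Emit:
send_rows(targets=[{"gripper":1,"x":0.5,"y":-0.1,"z":0.14,"ax":0,"ay":0,"az":0},{"gripper":1,"x":0.7,"y":0,"z":0,"ax":0,"ay":0,"az":0},{"gripper":1,"x":0.6,"y":0,"z":0,"ax":0,"ay":0,"az":0},{"gripper":1,"x":0.4,"y":0,"z":0,"ax":0,"ay":0,"az":0},{"gripper":1,"x":0.4,"y":0,"z":0,"ax":0,"ay":0,"az":0}])

```text
clock: 4.97
position: [592.4, -37.0, 20.9]
ee_rot: [0.547, 0.837, 0.001, 0.002]
contact_force: [3.5, -8.6, 7.1]
gripper_width: -0.1
grasp_force: 3.2
```

Emit:
send_rows(targets=[{"gripper":1,"x":0.4,"y":0,"z":0,"ax":0,"ay":0,"az":0},{"gripper":1,"x":0.4,"y":0,"z":0,"ax":0,"ay":0,"az":0},{"gripper":1,"x":0.4,"y":0,"z":0,"ax":0,"ay":0,"az":0}])

```text
clock: 5.22
position: [587.8, -26.4, 20.9]
ee_rot: [0.548, 0.837, 0.001, 0.003]
contact_force: [3.3, -6.1, 6.2]
gripper_width: 0.1
grasp_force: 3.2
```

```bash
python3 -c "
from h import *
rep(tgt(41,-1.5,19.5))"
```

```text
t 5.22 pos [587.8 -26.4  20.9] lane -123.3 -3.4 F dir/left/up [-6.9 -0.6  6.2] w 0.1
toolx.D 0.9999 N 0.0053 z [ 0.005 -0.001 -1.   ]
shift cm [16.43 -0.11  0.09]
```

Contact made and the bus is sliding. I press slightly deeper and carry on.

Emit:
send_rows(targets=[{"gripper":1,"x":0.3,"y":-0.1,"z":0.15,"ax":0,"ay":0,"az":0},{"gripper":1,"x":0.4,"y":0,"z":0,"ax":0,"ay":0,"az":0},{"gripper":1,"x":0.4,"y":0,"z":0,"ax":0,"ay":0,"az":0}])

```text
clock: 5.47
position: [583.2, -16.8, 19.8]
ee_rot: [0.547, 0.837, 0.001, 0.003]
contact_force: [3.4, -7.6, 6.5]
gripper_width: -0.2
grasp_force: 3.3
```

```bash
python3 - <<'E'
from h import *
rep(tgt(41,-1.5,19.5))
p,d=grab('scene');P=cloud('scene',d);lx=P@D-S0;ly=P@N-C0;z=P[...,2]
m=(lx>90)&(lx<165)&(abs(ly+2)<14);print(m.sum(),round(np.median(z[m]),1))
save('s4.png',cv2.resize(p[150:330,220:380],None,fx=3.3,fy=3.3))
E
```

```text
t 5.47 pos [583.2 -16.8  19.8] lane -112.6 -3.0 F dir/left/up [-8.4 -0.1  6.5] w -0.2
toolx.D 0.9999 N 0.0054 z [ 0.007 -0.001 -1.   ]
shift cm [15.37 -0.07 -0.03]
134 20.1
```

View pics/s4.png

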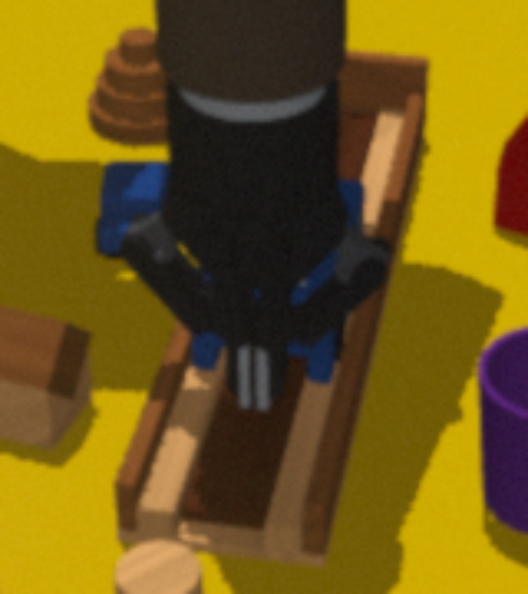

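The fingers (255,375) are centred on the sunken strip and the bus, at skirts (205,350) and (320,360), is straight and level. I keep pushing.

Emit:
send_rows(targets=[{"gripper":1,"x":0.5,"y":0,"z":0,"ax":0,"ay":0,"az":0},{"gripper":1,"x":0.6,"y":0,"z":0,"ax":0,"ay":0,"az":0},{"gripper":1,"x":0.6,"y":0,"z":0,"ax":0,"ay":0,"az":0},{"gripper":1,"x":0.6,"y":0,"z":0,"ax":0,"ay":0,"az":0},{"gripper":1,"x":0.6,"y":0,"z":0,"ax":0,"ay":0,"az":0}])

```text
clock: 5.93
position: [571.4, 9.9, 19.8]
ee_rot: [0.547, 0.837, 0.001, 0.003]
contact_force: [3.4, -7.9, 8.1]
gripper_width: 0.1
grasp_force: 3.3
```

Emit:
send_rows(targets=[{"gripper":1,"x":0.6,"y":0,"z":0,"ax":0,"ay":0,"az":0},{"gripper":1,"x":0.6,"y":0,"z":0,"ax":0,"ay":0,"az":0},{"gripper":1,"x":0.6,"y":0,"z":0,"ax":0,"ay":0,"az":0},{"gripper":1,"x":0.6,"y":0,"z":0,"ax":0,"ay":0,"az":0},{"gripper":1,"x":0.6,"y":0,"z":0,"ax":0,"ay":0,"az":0}])

```text
clock: 6.35
position: [559.3, 37.5, 19.8]
ee_rot: [0.547, 0.837, 0.001, 0.003]
contact_force: [2.8, -7.5, 8.1]
gripper_width: 0.1
grasp_force: 3.4
```

```bash
python3 -c "
from h import *
rep(tgt(41,-1.5,19.5))"
```

```text
t 6.35 pos [559.3  37.5  19.8] lane -53.2 -2.5 F dir/left/up [-8.   0.4  8.1] w 0.1
toolx.D 0.9999 N 0.0055 z [ 0.006 -0.001 -1.   ]
shift cm [ 9.43 -0.05 -0.  ]
```

Emit:
send_rows(targets=[{"gripper":1,"x":0.6,"y":0,"z":0,"ax":0,"ay":0,"az":0},{"gripper":1,"x":0.6,"y":0,"z":0,"ax":0,"ay":0,"az":0},{"gripper":1,"x":0.6,"y":0,"z":0,"ax":0,"ay":0,"az":0},{"gripper":1,"x":0.6,"y":0,"z":0,"ax":0,"ay":0,"az":0},{"gripper":1,"x":0.6,"y":0,"z":0,"ax":0,"ay":0,"az":0}])

```text
clock: 6.77
position: [549.2, 59.7, 19.5]
ee_rot: [0.544, 0.839, 0.006, -0.004]
contact_force: [3.4, -8.1, 8.1]
gripper_width: -0.5
grasp_force: 3.4
```

Emit:
send_rows(targets=[{"gripper":1,"x":0.6,"y":0,"z":0,"ax":0,"ay":0,"az":0},{"gripper":1,"x":0.6,"y":0,"z":0,"ax":0,"ay":0,"az":0},{"gripper":1,"x":0.6,"y":0,"z":0,"ax":0,"ay":0,"az":0},{"gripper":1,"x":0.6,"y":0,"z":0,"ax":0,"ay":0,"az":0},{"gripper":1,"x":0.6,"y":0,"z":0,"ax":0,"ay":0,"az":0}])

```text
clock: 7.18
position: [539.0, 81.1, 19.3]
ee_rot: [0.54, 0.842, 0.012, -0.012]
contact_force: [4.1, -6.9, 6.0]
gripper_width: -0.1
grasp_force: 3.4
```

Emit:
send_rows(targets=[{"gripper":1,"x":0.6,"y":0,"z":0,"ax":0,"ay":0,"az":0},{"gripper":1,"x":0.6,"y":0,"z":0,"ax":0,"ay":0,"az":0},{"gripper":1,"x":0.6,"y":0,"z":0,"ax":0,"ay":0,"az":0},{"gripper":1,"x":0.3,"y":0,"z":0,"ax":0,"ay":0,"az":0}])

```text
clock: 7.52
position: [531.9, 96.1, 19.5]
ee_rot: [0.536, 0.844, 0.015, -0.017]
contact_force: [4.2, -7.1, 6.4]
gripper_width: 0.2
grasp_force: 3.4
```

```bash
python3 - <<'E'
from h import *
rep(tgt(41,-1.5,19.5))
for n in("scene","top"):
    p,d=grab(n);P=cloud(n,d);lx=P@D-S0;ly=P@N-C0;z=P[...,2];g=p.astype(int)
    m=(g[...,2]>g[...,0]+25)&(abs(ly)<42)&(lx>-50)&(lx<190)&(z>25)&(z<80)
    if m.sum()>20:print(n,m.sum(),"bus lx",np.round(np.percentile(lx[m],[1,5,50,95,99]),1))
    m=(abs(ly)<45)&(lx>165)&(lx<195)&(z>50)&(z<60)
    if m.sum()>5:print("wall",m.sum(),np.round(np.percentile(lx[m],[2,50,98]),1))
    m=(abs(abs(ly+1)-28)<5)&(lx>0)&(lx<60)&(z<36)&(z>15)&(g[...,0]<95)
    if m.sum()>5:print("bar",m.sum(),np.round(np.percentile(lx[m],[5,50,95]),1))
    if n=="scene":save('s5.png',cv2.resize(p[140:300,230:370],None,fx=3.6,fy=3.6))
E
```

```text
t 7.52 pos [531.9  96.1  19.5] lane 11.4 -0.5 F dir/left/up [-8.2 -1.   6.4] w 0.2
toolx.D 0.9984 N 0.0318 z [-0.012  0.044 -0.999]
shift cm [2.96 0.19 0.13]
scene 256 bus lx [ -2.4  20.9  24.2 116.2 128.3]
wall 73 [171.2 175.2 182.9]
bar 89 [21.8 24.3 41.8]
top 476 bus lx [ 25.2  32.2  82.5 127.2 130.6]
wall 24 [173.5 174.6 177.5]
```

View pics/s5.png

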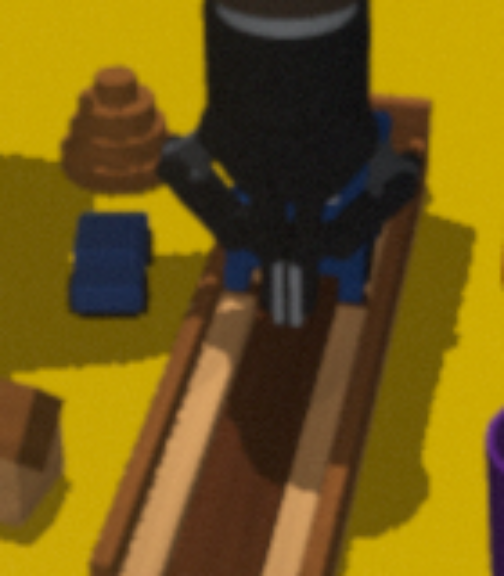

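The bus is most of the way, at lane x about 24–130, but the arm is lagging and tilting, so probably a joint is near its limit. I'll check the joints.

```bash
python3 -c "
from h import *
s=arm.read_state();print(np.round(s['joints'],3),np.round(s['joint_vel'],3),np.round(s['joint_efforts'],1))"
```

```text
[ 0.452  0.496 -0.415 -0.075 -0.653 -3.096] [-0.001 -0.001  0.003 -0.003  0.001  0.   ] [  2.5 -34.2  10.1   1.1  -0.3   0. ]
```

Joint 6 is at its limit. The last 3–4 cm only need a few degrees of yaw the other way, so I turn the tool by that much and upright it, still pressing.

Emit:
send_rows(targets=[{"gripper":1,"x":0,"y":0,"z":0,"ax":0,"ay":-1.3,"az":-3},{"gripper":1,"x":0,"y":0,"z":0,"ax":0,"ay":-1.3,"az":-3},{"gripper":1,"x":0,"y":0,"z":0,"ax":0,"ay":0,"az":0}])

```text
clock: 7.87
position: [531.4, 96.6, 19.4]
ee_rot: [0.49, 0.871, 0.004, 0.003]
contact_force: [3.9, -5.4, 6.4]
gripper_width: 0.3
grasp_force: 3.4
```

```bash
python3 -c "
from h import *
rep(tgt(41,-1,19.5))
s=arm.read_state();print(np.round(s['joints'],3))"
```

```text
t 7.87 pos [531.4  96.6  19.4] lane 12.0 -0.2 F dir/left/up [-6.5 -1.4  6.4] w 0.3
toolx.D 0.9903 N 0.1386 z [ 0.009  0.004 -1.   ]
shift cm [ 2.86  0.47 -0.01]
[ 4.810e-01  4.900e-01 -4.560e-01  1.000e-03 -6.150e-01 -3.078e+00]
```

Emit:
send_rows(targets=[{"gripper":1,"x":0,"y":0,"z":0,"ax":0,"ay":0.3,"az":-1.8},{"gripper":1,"x":0,"y":0,"z":0,"ax":0,"ay":0,"az":-1.7},{"gripper":1,"x":0.4,"y":0.08,"z":0,"ax":0,"ay":0,"az":0},{"gripper":1,"x":0.4,"y":0.09,"z":0,"ax":0,"ay":0,"az":0},{"gripper":1,"x":0.4,"y":0.09,"z":0,"ax":0,"ay":0,"az":0}])

```text
clock: 8.28
position: [527.0, 107.2, 19.5]
ee_rot: [0.465, 0.885, 0.005, 0.0]
contact_force: [4.5, -8.0, 6.8]
gripper_width: 0.2
grasp_force: 3.4
```

```bash
python3 -c "
from h import *
rep(tgt(39,-1,19.5))
s=arm.read_state();print(np.round(s['joints'],3))"
```

```text
t 8.28 pos [527.  107.2  19.5] lane 23.5 -0.3 F dir/left/up [-9.1 -1.   6.8] w 0.2
toolx.D 0.9807 N 0.1954 z [ 0.005  0.008 -1.   ]
shift cm [1.51 0.36 0.01]
[ 0.5    0.488 -0.456 -0.008 -0.618 -3.031]
```

Headroom is fine, so I finish the push.

Emit:
send_rows(targets=[{"gripper":1,"x":0.4,"y":0.1,"z":0,"ax":0,"ay":0,"az":0},{"gripper":1,"x":0.4,"y":0.1,"z":0,"ax":0,"ay":0,"az":0},{"gripper":1,"x":0.4,"y":0.1,"z":0,"ax":0,"ay":0,"az":0},{"gripper":1,"x":0.4,"y":0.1,"z":0,"ax":0,"ay":0,"az":0},{"gripper":1,"x":0,"y":0,"z":0,"ax":0,"ay":0,"az":0}])

```text
clock: 8.7
position: [520.7, 123.1, 19.5]
ee_rot: [0.465, 0.885, 0.005, 0.0]
contact_force: [3.4, -4.0, 7.1]
gripper_width: 0.2
grasp_force: 3.4
```

```bash
python3 - <<'E'
from h import *
rep(tgt(39,-1,19.5));print(np.round(arm.read_state()['joints'],3))
for n in("scene","top"):
    p,d=grab(n);P=cloud(n,d);lx=P@D-S0;ly=P@N-C0;z=P[...,2];g=p.astype(int)
    m=(g[...,2]>g[...,0]+25)&(abs(ly)<42)&(lx>-50)&(lx<190)&(z>25)&(z<80)
    for a,b in((-40,-15),(-15,15),(15,40)):
        k=m&(ly>a)&(ly<b)
        if k.sum()>20:print(n,a,k.sum(),"bus lx",np.round(np.percentile(lx[k],[2,5,50,95,99]),1))
    if n=="scene":save('s6.png',cv2.resize(p[140:300,230:370],None,fx=3.6,fy=3.6))
E
```

```text
t 8.7 pos [520.7 123.1  19.5] lane 40.6 -0.8 F dir/left/up [-5.  -1.6  7.1] w 0.2
toolx.D 0.9805 N 0.1959 z [ 0.005  0.009 -1.   ]
shift cm [-0.16 -0.02 -0.  ]
[ 0.532  0.485 -0.462 -0.009 -0.615 -3.063]
scene -40 146 bus lx [ 34.1  56.3  59.8 107.8 156. ]
scene 15 70 bus lx [55.4 56.  59.  64.4 66.8]
top 15 233 bus lx [ 59.8  62.7  98.  152.2 160.6]
```

View pics/s6.png

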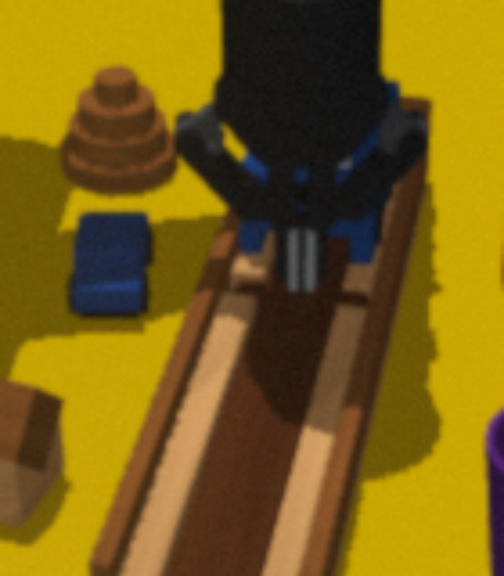

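The crossbar slots at (250,290) and (350,297) show clear of the bus, with bare road between, and the bus rear is at lane x ≈ 56. I back off a few mm while pressed, then lift straight up.

Emit:
send_rows(targets=[{"gripper":1,"x":-0.4,"y":-0.08,"z":0,"ax":0,"ay":0,"az":0},{"gripper":1,"x":-0.4,"y":-0.08,"z":0,"ax":0,"ay":0,"az":0},{"gripper":1,"x":0,"y":0,"z":-0.7,"ax":0,"ay":0,"az":0},{"gripper":1,"x":0,"y":0,"z":-0.9,"ax":0,"ay":0,"az":0},{"gripper":1,"x":0,"y":0,"z":-2,"ax":0,"ay":0,"az":0}])

```text
clock: 9.22
position: [520.0, 114.6, 52.7]
ee_rot: [0.466, 0.885, 0.002, -0.003]
contact_force: [0.7, -0.1, -0.2]
gripper_width: -0.1
grasp_force: 0.0
```

Emit:
send_rows(targets=[{"gripper":1,"x":0,"y":0,"z":-3.5,"ax":0,"ay":0,"az":0},{"gripper":1,"x":0,"y":0,"z":-4,"ax":0,"ay":0,"az":0},{"gripper":1,"x":0,"y":0,"z":-4,"ax":0,"ay":0,"az":0},{"gripper":1,"x":-4,"y":0,"z":0,"ax":0,"ay":0,"az":0},{"gripper":1,"x":-4,"y":0,"z":0,"ax":0,"ay":0,"az":0}])

```text
clock: 9.63
position: [567.9, 49.5, 172.4]
ee_rot: [0.463, 0.886, 0.006, 0.0]
contact_force: [-0.1, 0.4, -0.1]
gripper_width: -0.1
grasp_force: 0.0
```

Emit:
send_rows(targets=[{"gripper":1,"x":-4,"y":0,"z":0,"ax":0,"ay":0,"az":0},{"gripper":1,"x":-4,"y":0,"z":0,"ax":0,"ay":0,"az":0},{"gripper":1,"x":-4,"y":0,"z":0,"ax":0,"ay":0,"az":0},{"gripper":1,"x":0,"y":0,"z":0,"ax":0,"ay":0,"az":0},{"gripper":1,"x":0,"y":0,"z":0,"ax":0,"ay":0,"az":0}])

```text
clock: 10.05
position: [634.6, -52.5, 166.3]
ee_rot: [0.467, 0.884, 0.003, -0.003]
contact_force: [-0.1, -0.1, 0.0]
gripper_width: 0.0
grasp_force: 0.0
```

```bash
python3 - <<'E'
from h import *
rep()
for n in("scene","top"):
    p,d=grab(n);P=cloud(n,d);lx=P@D-S0;ly=P@N-C0;z=P[...,2];g=p.astype(int)
    m=(abs(ly)<45)&(lx>35)&(lx<190)&(z>68)&(z<80)
    if m.sum()>50:print(n,"bus top",m.sum(),np.round(np.percentile(lx[m],[1,50,99]),1),round(np.median(z[m]),1))
    m=(abs(ly+1)<15)&(lx>10)&(lx<45);print("strip z",m.sum(),np.round(np.nanmedian(z[m]),1))
    m=(abs(abs(ly+1)-28)<4)&(lx>27)&(lx<37);print("bar z",m.sum(),np.round(np.nanmedian(z[m]),1))
    if n=="scene":save('s7.png',cv2.resize(p[140:340,200:420],None,fx=2.7,fy=2.7))
E
```

```text
t 10.05 pos [634.6 -52.5 166.3] lane -165.7 -36.1 F dir/left/up [-0.1  0.1  0. ] w 0.0
toolx.D 0.9815 N 0.1907 z [-0.002  0.009 -1.   ]
scene bus top 151 [ 57.1 115.1 161.5] 74.9
strip z 98 32.3
bar z 27 32.2
top bus top 970 [114.4 145.9 168.2] 72.6
strip z 756 545.9
bar z 111 562.3
```

View pics/s7.png

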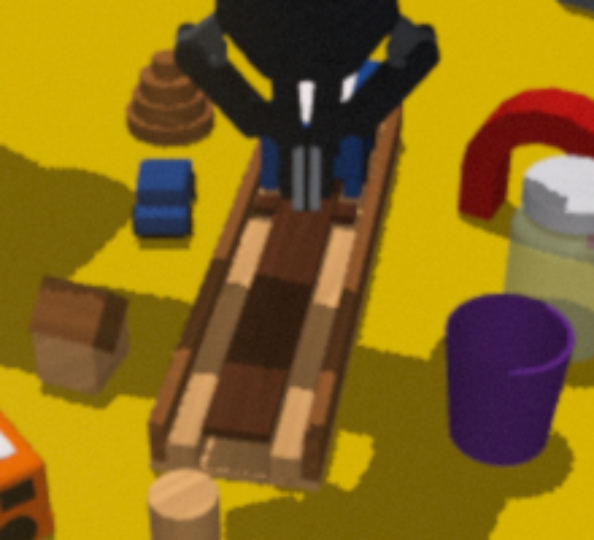

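The bar is fully up again (z ≈ 32) behind the parked bus, which stands flat (top at 74.9) from lane x ≈ 57 to 167. The other toys are where they were and the arm touches nothing.

```bash
python3 -c "
from bench import arm
print(arm.job_done())"
```

```text
the job is handed in; nothing more can be done
None
```

The bus is parked in the bay, with its rear about 16 mm past the crossbar; the bar has sprung fully up behind it, the other toys look undisturbed, and the job was handed in after about 10 s (no verdict was returned).

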